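# Reset the disc sander's pull-to-turn safety dial

### The arm

A 6-joint arm with a two-finger parallel gripper is mounted at the origin on the work surface. World frame = base frame: x ahead of the robot, y to its left, z up, the work surface at z = 0. Lengths are in m, angles in degrees, forces in N, time in s.
With the tool pointing down it reaches from about 0.375 to 0.9 m from the base axis. Payload 3.1 kg.
Tool frame: the origin (TCP) lies on the centre line of the jaws, within the pads' length; the fingertips stand 14 mm ahead of it and the grasp point (between the pads) lies 5 mm behind it (bot.tips_ahead is the distance from the TCP to the fingertips, in m); z points along the fingers, y is the line along which they close (so a half turn about z gives the same grasp; the last joint's range is limited). The gripper opens to 87 mm and grips with 3 to 60 N. Pads are 19 mm wide; open, the fingers measure 117 mm over their backs; the gripper's body (75 mm by 190 mm) begins 51 mm behind the grasp point.
Start: joints at [61.049, 30.224, 82.088, -0, 67.689, -10.227], TCP at [0.201, 0.592, 0.237] pointing down, gripper open.
Joint ranges: [-176.69, 176.69], [-43.24, 126.21], [12.49, 139.97], [-82, 262], [0, 151.66], [-163.58, 163.58]. Speed limits (degrees/s): [159.86, 159.86, 180, 180, 180, 180].

### API

Orientations are given as a 3x3 rotation matrix whose columns are the frame's x, y, z axes.
In Python, from rig import bot gives the robot as it stands.
- The arm moves only by the tool play_rows, never from a script. Its argument "moves" is a list that holds one entry, the list of rows, each a list of 6 numbers: the shift along the tool's x, y, z in mm, then the turn, a rotation vector about the tool's x, y, z in rad. A call has 1 to 5 rows; each row shifts and turns the commanded pose from where the row before left it, along the tool's axes as they then stand; what a row does not reach is not made up. A row lasts 1/10 s, in which the tool goes at most 50 mm and 8.59 degrees, less where a joint would pass 70% of its speed; a pose out of reach is approached as far as the arm can. A call with a gripper value outside its range is refused whole. "fingers" is the opening, from -1 (shut) to 1 (fully open), set as the call begins (left out, the last holds). The fingers move at their own pace and stop on an object; the grip force is fixed at half the most. Time passes only in rows, so rows that do not move let the fingers close. It gives the time, the measured TCP pose, the force, the opening and the grip force at its end, in the units of the state.
- bot.read_state(): the state, without advancing time (a new reading comes with each control period).
- bot.capture(name): name is "scene" or "top"; returns a dict with "image" (480x640x3 uint8, blue, green, red), "fx", "fy", "cx", "cy" (pixels), "distortion" ([k1, k2, p1, p2, k3] as OpenCV has them; the pictures are not rectified), "R" (3x3) and "t" (3): a world point X has camera coordinates R X + t. Camera axes: x right, y down, z forward; pixel columns grow to the right and rows downward; lengths in m; the calibration is good to about 2 mm. A picture is of the moment at which its call begins. There is no depth.
- bot.hand_in(): hands the job in; it is judged then, once.
Trained networks look in a picture, given as the dict that the camera call returned (one of the last four; its "shot" number tells which), for a name from the list of things; names that differ only in an ending like _2 or _b are one class to them, and where a whole thing is asked for, a point or a joint stands for the part that bears it (a point fixed in the world has none). Each returns a list of dicts, best first, with "confidence" (0 to 1); they miss things now and then, are a little off and sometimes report something else, mostly with a low value. They report only what shows in the picture. A call takes as long as a camera call.
- bot.search_frame(picture, query): "centre" ([column, row] in pixels, amid what is visible of it).
- bot.silhouettes(picture, query): "pixels" (480x640 bool, what is visible of it) and "centre" ([column, row] in pixels, amid what is visible of it).
- bot.pinpoint(picture, query): "centre" ([column, row] in pixels: a listed point, or the origin of a listed thing).
The state is a dict: "time_s": time; "joint_positions": joint angles; "qvel": joint speeds; "tau": joint torques, N m; "position": TCP position; "tcp_rot": TCP orientation; "force": force on the tool from outside, world axes, zero at the start; "moment": the same for the moment, N m; "opening": opening from 0.0 (shut) to 1.0 (fully open); "grasp_force": force on a finger pad.
Only numpy, scipy, OpenCV 4.12 (cv2) and the standard library are available. Lean on these libraries where they do the work, as an engineer would, in place of code of your own. Each camera call takes 0.05 s, during which the arm holds its last target. There are 200 camera calls.

### The job

Set the disc sander's safety dial: pull the dial up until it unlocks, turn it counter-clockwise (seen from above) to the raised tab on the ring around it, feel for the hidden notch a little past the tab, push the dial back down until it is fully home, and let go. The catch is delicate: never force it, neither by turning it while locked nor by pressing it hard (over about 40 N) against the ring. Leave everything else where it is.

Things in the scene. Friction and masses are not known exactly. Their poses are not given: they have to be found in the camera images.
- sander: Small bench disc sander, fixed. Origin on the table under the dial's axis; its z is up. Flat base, top 50 mm above the table, reaching 75 mm to -x and -y, 200 mm to +x and 300 mm to +y of the origin. Disc, motor and work rest stand on the +y side, from 140 mm left of the dial's axis, up to 177 mm high.
- ring: Flat fixed aluminium index ring, 142 mm across and 6 mm thick, round the dial's axis on the base; origin on the axis, 50 mm above the table; its x axis points from the axis to its one raised tab.
- tab (a point): Top of the ring's tab (10 x 7 mm, 12 mm high, dark steel), 65 mm from the dial's axis, 68 mm above the table. It shows only roughly where to set the dial: the hidden notch lies somewhere 0.06 to 0.40 rad (3 to 23 degrees) counter-clockwise past it, different each time, and has to be found by feel.
- dial_pull (a joint): Height of the dial above home, m: 0 fully home, end stop at 0.014. Sliding friction about 6 N (the dial weighs 2.5 N), no spring: it stays at the height where it is left. Pulling up takes about 9 N, pushing down about 4 N. A pin under the dial must leave its 8 mm deep notch before the dial can turn: at 0 to 0.008 it is locked, above 0.008 it is free. Away from a notch, pushing down stops hard at 0.008, where the pin lands on the flat ring.
- dial (a joint): Angle of the dial, rad, counter-clockwise from above positive; 0 in the notch where it starts. End stops at -0.3 and 1.75. The tab lies at 0.75 to 1.00, the notch to be found at 0.81 to 1.40; there is no other notch past the start. Turning friction about 0.06 N m when unlocked.
- dial_grip (a point): Where to grip the dial: on its axis, in the middle of its upright bar handle, 98 mm above the table when home, and it moves with the dial. The bar is 60 mm long along this point's x axis, 16 mm thick along its y axis, bare aluminium; it stands 41 mm high with its top 15 mm above this point; the round skirt under it (116 mm across) has its top 29 mm below this point (the hub, 48 mm across, 26 mm below). z is up. Pinch the bar across its thickness from above.
- pointer (a point): Tip of the pale raised pointer ridge on the rim of the dial's skirt, 57 mm from the axis; its x axis points outward from the dial's axis, in line with the bar.
- skirt: Round black skirt of the dial, turning and lifting with it; 116 mm across, 11 mm thick. Under it, in line with the pointer, 48 mm from the axis, sits a pin 8 mm wide; the notches in the ring are 11 mm wide, so the pin drops in only within about 0.031 rad of a notch's middle. Pin and notches cannot be seen. The force between pin and ring must stay below 40 N.
- file_a: flat file lying flat, 310 mm long with blue handle; not to be moved. Origin: underside.
- file_b: shorter flat file, 270 mm long; not to be moved. Origin: underside.
- wood_block: wooden offcut 50 x 70 x 22 mm on the sander's work rest; not to be moved. Origin: underside.
- tin: small steel tin, 48 mm across, 45 mm high, standing on the sander's base behind the dial; not to be moved. Origin: underside.
- steel_strip: steel strip 110 x 20 x 6 mm lying on the sander's base behind the dial; not to be moved. Origin: underside.

How it is judged:
By the outcome, as a careful person would: the job done as asked, in the order asked, and still so for the second after the job is handed in, with the robot touching nothing.
It also fails if it takes over 64 s, if anything falls off the work surface, if the arm or the gripper's body presses on something with over 40 N, if the wrist force passes 120 N, or if a joint passes its speed limit or range.

## Working session

There is one attempt and no reset: what is moved stays moved. The work goes in short steps, Python scripts to look and compute and a tool call to move; the robot and the scene stay as the last step left them, time stands still between calls to the robot, and variables do not carry over. Pictures are saved under pics/ and viewed, at most 10 in all, crops included, and the job is handed in when it is done.

Besides the shell and the picture viewer there is one more tool, called as name([rows], argument=value, ...), one row to a line, values as JSON. play_rows: Moves the arm, as the interface text tells. Its arguments: {"type":"object","properties":{"moves":{"type":"array","items":{"type":"array","items":{"type":"array","items":{"type":"number"}}}},"fingers":{"type":"number"}},"required":["moves"]}

```bash
mkdir -p pics; cat > h.py <<'E'
import numpy as np, cv2
from rig import bot
def ray(p,px):
    K=np.array([[p['fx'],0,p['cx']],[0,p['fy'],p['cy']],[0,0,1]])
    u=cv2.undistortPoints(np.array([[px]],float),K,np.array(p['distortion'],float))[0,0]
    R=np.array(p['R']);t=np.array(p['t'])
    return -R.T@t, R.T@np.array([u[0],u[1],1])
def atz(p,px,z):
    c,d=ray(p,px); return c+d*(z-c[2])/d[2]
E
python3 - <<'E'
from h import *
np.set_printoptions(precision=4,suppress=True)
for n in ("top","scene"):
    p=bot.capture(n); cv2.imwrite(f"pics/{n}1.png",p['image'])
    for q,z in (("dial_grip",.098),("pointer",.072),("tab",.068),("ring",.05),("sander",0),("tin",.05)):
        for r in bot.pinpoint(p,q)[:2]: print(n,q,round(r['confidence'],2),np.array(r['centre']),atz(p,r['centre'],z))
print(bot.read_state())
E
```

```text
top dial_grip 0.78 [283.6 308.1] [0.4899 0.0052 0.098 ]
top pointer 0.92 [304.8 284.1] [ 0.5316 -0.0312  0.072 ]
top tab 0.66 [281.3 269.8] [0.5582 0.0109 0.068 ]
top sander 0.57 [287.8 308.6] [0.4876 0.0043 0.    ]
top tin 0.58 [274.5 226.6] [0.6401 0.0244 0.05  ]
top tin 0.47 [168.  354.9] [0.4063 0.2219 0.05  ]
scene pointer 0.62 [305.5 238.6] [ 0.5308 -0.0403  0.072 ]
scene tab 0.98 [337.1 236. ] [0.5581 0.015  0.068 ]
scene sander 0.85 [314.4 241.5] [0.4962 0.0026 0.    ]
scene tin 0.62 [366.4 268.5] [0.6433 0.0216 0.05  ]
{'time_s': 0.7, 'joint_positions': array([ 61.047 ,  30.219 ,  82.0866,   0.0004,  67.6893, -10.2273]), 'qvel': array([-0.0677,  0.0268, -0.0865,  0.0962,  0.0152, -0.0133]), 'tau': array([ -0.0014, -43.987 , -17.6947,   0.0633,   0.0505,  -0.    ]), 'position': array([0.2006, 0.5919, 0.2366]), 'tcp_rot': array([[-0.9471,  0.321 ,  0.    ],
       [ 0.321 ,  0.9471,  0.0001],
       [-0.    ,  0.0001, -1.    ]]), 'force': array([ 0.9513,  0.058 , -0.1967]), 'moment': array([-0.0132,  0.014 , -0.0212]), 'grasp_force': 0.0, 'opening': 0.9994725161097074}
```

View pics/top1.png

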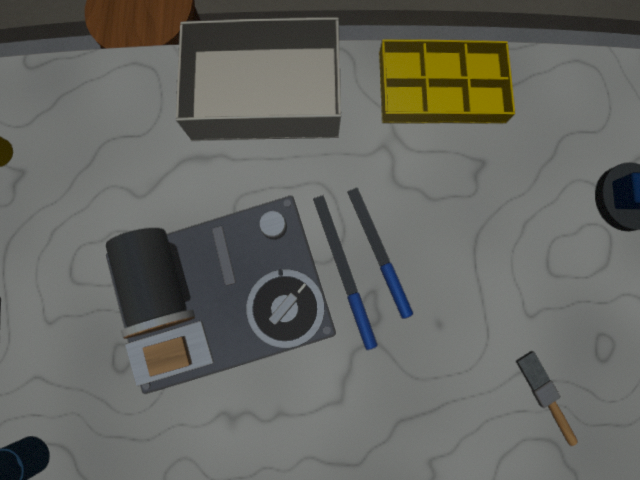

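View pics/scene1.png

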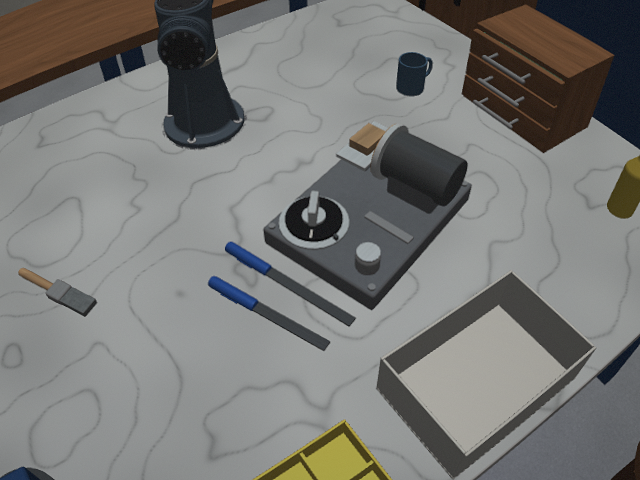

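The top view shows the dial at about (285,308), with the bar and pointer aiming up-right at (305,284). The tab is at (281,270), the tin at (273,224), the strip at (223,255), and the files lie to the right of the base. Next I'll refine the axis position.

```bash
python3 - <<'E'
from h import *
np.set_printoptions(precision=4,suppress=True)
for n in ("top","scene"):
    p=bot.capture(n)
    for q,z in (("ring",.056),("skirt",.069)):
        for r in bot.silhouettes(p,q)[:1]:
            c,_=cv2.findContours(r['pixels'].astype('uint8'),0,1); c=max(c,key=cv2.contourArea)[:,0]
            w=np.array([atz(p,x,z)[:2] for x in c.astype(float)])
            (cx,cy),ra=cv2.minEnclosingCircle((w*1000).astype('float32'))
            A=np.c_[2*w,np.ones(len(w))]; s=np.linalg.lstsq(A,(w**2).sum(1),rcond=None)[0]
            print(n,q,round(r['confidence'],2),'enc',cx,cy,ra,'fit',s[:2],np.sqrt(s[2]+s[:2]@s[:2]))
    for q,z in (("dial_grip",.098),("pointer",.072),("tab",.068)):
        for r in bot.pinpoint(p,q)[:1]: print(n,q,round(r['confidence'],2),atz(p,r['centre'],z))
    # bar top silhouettes
    if n=="top":
        im=cv2.resize(p['image'][260:360,235:335],(600,600),interpolation=cv2.INTER_CUBIC); cv2.imwrite("pics/crop1.png",im)
E
```

```text
top ring 0.87 enc 490.2295837402344 6.201103210449219 71.66944122314453 fit [0.4897 0.0064] 0.07019823550672025
top skirt 0.77 enc 490.7259826660156 6.3296380043029785 59.67158508300781 fit [0.4901 0.0061] 0.057847947853808146
top dial_grip 0.94 [0.4906 0.0054 0.098 ]
top pointer 0.56 [ 0.5353 -0.0255  0.072 ]
top tab 0.67 [0.5576 0.0064 0.068 ]
scene ring 0.55 enc 491.93011474609375 4.765633583068848 70.93688201904297 fit [0.4906 0.0056] 0.06433586340187476
scene skirt 0.91 enc 492.1192626953125 4.480239391326904 61.156700134277344 fit [0.4934 0.003 ] 0.05048546246192696
scene dial_grip 0.61 [0.4888 0.0068 0.098 ]
scene pointer 0.63 [0.5648 0.0102 0.072 ]
```

View pics/crop1.png

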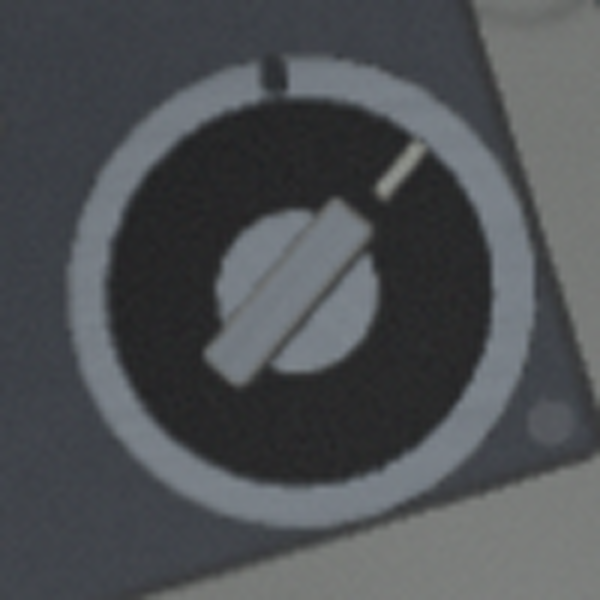

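The crop shows the pointer tip at crop (424,143), the bar ends near (353,213) and (223,372), and the tab at (273,74).

```bash
python3 - <<'E'
from h import *
np.set_printoptions(precision=4,suppress=True)
p=bot.capture("top")
g=lambda x,y,z: atz(p,[(x+.5)/6+235-.5,(y+.5)/6+260-.5],z)
c=np.array([.4905,.006])
a,b=g(353,213,.113),g(223,372,.113); print(a,b,(a+b)/2,np.degrees(np.arctan2(*(a-b)[1::-1])))
for v in (g(424,143,.072),g(379,195,.072),g(273,74,.068)):
    d=v[:2]-c; print(v,np.hypot(*d),np.degrees(np.arctan2(d[1],d[0])))
E
```

```text
[ 0.5118 -0.0127  0.113 ] [0.4677 0.0244 0.113 ] [0.4897 0.0059 0.113 ] -40.11319081399611
[ 0.5328 -0.032   0.072 ] 0.056876658304482755 -41.89212085149465
[ 0.5176 -0.0184  0.072 ] 0.03646817500059776 -41.96997289310184
[0.5544 0.0132 0.068 ] 0.06429186597684625 6.389826998769105
```

play_rows([
  [[-33,-33,0,0,0,0],[-33,-33,0,0,0,0],[-33,-33,0,0,0,0],[-33,-33,0,0,0,0],[-33,-33,0,0,0,0]],
], fingers=1)

```text
time_s: 1.85
position: [0.3045, 0.3812, 0.2368]
tcp_rot: [[-0.947, 0.32, 0.001], [0.32, 0.947, 0.0], [-0.001, 0.001, -1.0]]
force: [1.6, -0.3, 0.2]
opening: 0.999
grasp_force: 0.0
```

play_rows([
  [[-33,-33,0,0,0,0],[-33,-33,0,0,0,0],[-33,-33,0,0,0,0],[-33,-33,0,0,0,0],[-33,-33,0,0,0,0]],
])

```text
time_s: 2.35
position: [0.408, 0.1717, 0.2369]
tcp_rot: [[-0.947, 0.321, 0.001], [0.321, 0.947, 0.0], [-0.001, 0.001, -1.0]]
force: [1.5, 0.4, 0.3]
opening: 1.0
grasp_force: 0.0
```

play_rows([
  [[-33,-33,0,0,0,0],[-33,-33,0,0,0,0],[-33,-33,0,0,0,0],[-33,-33,0,0,0,0],[0,0,0,0,0,0]],
])

```text
time_s: 2.85
position: [0.494, 0.0007, 0.2372]
tcp_rot: [[-0.945, 0.327, 0.006], [0.327, 0.945, -0.003], [-0.006, -0.001, -1.0]]
force: [0.4, 0.4, 0.5]
opening: 0.996
grasp_force: 0.0
```

play_rows([
  [[0,0,0,0,0,0.13],[0,0,0,0,0,0.13],[0,0,0,0,0,0.13],[0,0,0,0,0,0],[0,0,0,0,0,0]],
])

```text
time_s: 3.35
position: [0.4895, 0.0066, 0.2366]
tcp_rot: [[-0.756, 0.654, -0.0], [0.654, 0.756, 0.0], [0.0, -0.0, -1.0]]
force: [0.3, -0.2, -0.2]
opening: 1.001
grasp_force: 0.0
```

play_rows([
  [[0,0,40,0,0,0],[0,0,40,0,0,0],[0,0,20,0,0,0],[0,0,0,0,0,0],[0,0,0,0,0,0]],
])

```text
time_s: 3.85
position: [0.4901, 0.0062, 0.1368]
tcp_rot: [[-0.755, 0.656, -0.0], [0.656, 0.755, 0.0], [0.0, -0.0, -1.0]]
force: [-0.6, 0.2, 1.3]
opening: 0.997
grasp_force: 0.0
```

play_rows([
  [[0,0,12,0,0,0],[0,0,12,0,0,0],[0,0,12,0,0,0],[0,0,8,0,0,0],[0,0,0,0,0,0]],
])

```text
time_s: 4.35
position: [0.4902, 0.0061, 0.0929]
tcp_rot: [[-0.754, 0.657, 0.001], [0.657, 0.754, -0.0], [-0.001, 0.0, -1.0]]
force: [-0.9, 0.6, -0.3]
opening: 1.001
grasp_force: 0.0
```

```bash
python3 - <<'E'
from h import *
s=bot.read_state(); print(s['position'],s['force'],s['moment'])
p=bot.capture("top"); cv2.imwrite("pics/c2.png",cv2.resize(p['image'][230:380,205:355],(600,600),interpolation=cv2.INTER_CUBIC))
E
```

```text
[0.49021835 0.00605542 0.09290744] [-0.94062516  0.57334754 -0.31191284] [-0.00765436 -0.0037587  -0.03150821]
```

View pics/c2.png

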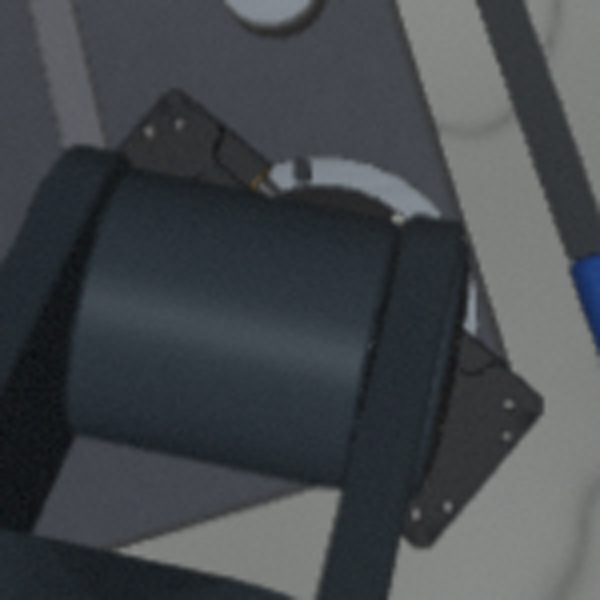

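The arm hides the dial, but the gripper lines up across the bar, and the tab is visible at crop (302,168). Closing now.

play_rows([
  [[0,0,0,0,0,0],[0,0,0,0,0,0],[0,0,0,0,0,0],[0,0,0,0,0,0],[0,0,0,0,0,0]],
], fingers=-1)

```text
time_s: 4.9
position: [0.4899, 0.0061, 0.0927]
tcp_rot: [[-0.754, 0.657, 0.0], [0.657, 0.754, -0.0], [-0.0, 0.0, -1.0]]
force: [0.7, -0.1, 0.3]
opening: 0.633
grasp_force: 0.0
```

play_rows([
  [[0,0,0,0,0,0],[0,0,0,0,0,0],[0,0,0,0,0,0],[0,0,0,0,0,0],[0,0,0,0,0,0]],
])

```text
time_s: 5.4
position: [0.4899, 0.0061, 0.0925]
tcp_rot: [[-0.754, 0.657, 0.0], [0.657, 0.754, 0.0], [-0.0, 0.0, -1.0]]
force: [1.3, 0.9, -0.4]
opening: 0.181
grasp_force: 30.0
```

```bash
python3 - <<'E'
from h import *
s=bot.read_state(); print(s['position'],s['tcp_rot'],s['force'],s['moment'])
E
```

```text
[0.48985939 0.00608714 0.09253255] [[-7.53900202e-01  6.56988951e-01  6.14746118e-05]
 [ 6.56988954e-01  7.53900200e-01  5.41062561e-05]
 [-1.07985097e-05  8.11788583e-05 -9.99999997e-01]] [ 1.28036962  0.89659834 -0.38097562] [ 0.22382256 -0.08153001  0.03556736]
```

play_rows([
  [[0,0,-2,0,0,0],[0,0,-2,0,0,0],[0,0,-2,0,0,0],[0,0,0,0,0,0],[0,0,0,0,0,0]],
])

```text
time_s: 5.9
position: [0.4898, 0.0061, 0.0985]
tcp_rot: [[-0.754, 0.657, 0.0], [0.657, 0.754, 0.0], [0.0, 0.0, -1.0]]
force: [1.1, 0.5, -7.9]
opening: 0.183
grasp_force: 30.0
```

play_rows([
  [[0,0,-2,0,0,0],[0,0,-2,0,0,0],[0,0,-1.5,0,0,0],[0,0,0,0,0,0],[0,0,0,0,0,0]],
])

```text
time_s: 6.4
position: [0.4899, 0.0061, 0.1044]
tcp_rot: [[-0.754, 0.657, 0.0], [0.657, 0.754, 0.0], [-0.0, 0.0, -1.0]]
force: [0.4, 0.8, -4.5]
opening: 0.182
grasp_force: 30.0
```

```bash
python3 - <<'E'
from h import *
s=bot.read_state(); print(s['position'],s['force'],s['moment'])
p=bot.capture("scene"); cv2.imwrite("pics/c3.png",cv2.resize(p['image'][140:300,220:420],(800,600),interpolation=cv2.INTER_CUBIC))
E
```

```text
[0.48986765 0.00608653 0.10437225] [ 0.39684121  0.82024944 -4.54680159] [ 0.12441608 -0.20825033  0.05433963]
```

View pics/c3.png

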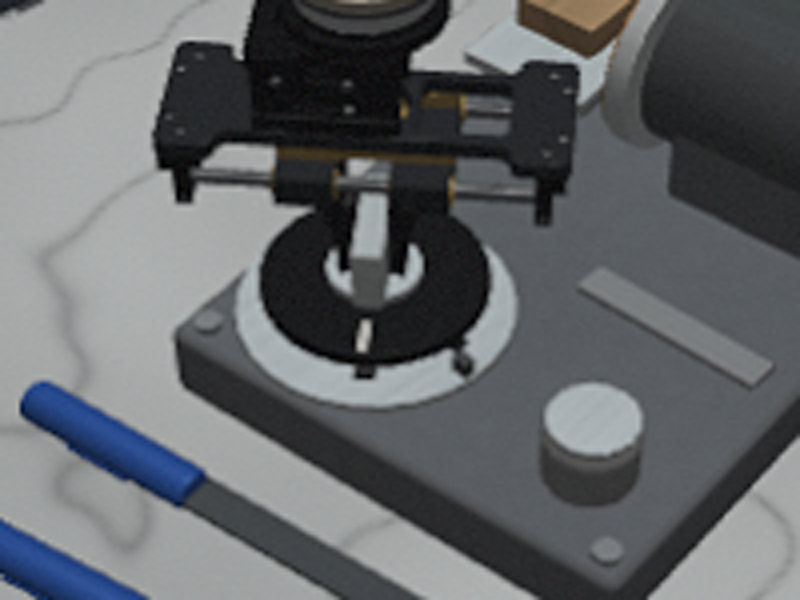

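The dial has lifted about 12 mm, with the skirt clear of the ring and the pointer at crop (365,340). Turning counter-clockwise now.

play_rows([
  [[0,0,0,0,0,-0.03],[0,0,0,0,0,-0.05],[0,0,0,0,0,-0.1],[0,0,0,0,0,0],[0,0,0,0,0,0]],
])

```text
time_s: 6.95
position: [0.4899, 0.0061, 0.1044]
tcp_rot: [[-0.859, 0.512, 0.0], [0.512, 0.859, -0.0], [-0.0, 0.0, -1.0]]
force: [-0.3, 1.2, -0.8]
opening: 0.183
grasp_force: 30.0
```

```bash
cat > st.py <<'E'
from h import *
s=bot.read_state(); R=s['tcp_rot']; y=np.arctan2(R[1][1],R[0][1])
print('t',s['time_s'],'dz mm',(s['position'][2]-.0925)*1000,'ang',y-np.arctan2(.7539,.65699),s['position'],s['force'],s['moment'],s['grasp_force'])
E
python3 st.py
```

```text
t 6.95 dz mm 11.855617208197986 ang 0.17881446057202477 [0.48987128 0.00608059 0.10435562] [-0.2527663   1.15178462 -0.84235975] [ 0.26795489 -0.11680755  0.03974964] 29.99634041916579
```

Moments are low, so it's turning freely. Continuing.

play_rows([
  [[0,0,0,0,0,-0.1],[0,0,0,0,0,-0.12],[0,0,0,0,0,-0.12],[0,0,0,0,0,-0.12],[0,0,0,0,0,0]],
])

```text
time_s: 7.45
position: [0.4899, 0.006, 0.1044]
tcp_rot: [[-0.997, 0.078, 0.0], [0.078, 0.997, -0.0], [-0.0, -0.0, -1.0]]
force: [0.6, 0.8, 0.2]
opening: 0.183
grasp_force: 30.0
```

play_rows([
  [[0,0,0,0,0,-0.1],[0,0,0,0,0,-0.1],[0,0,0,0,0,0],[0,0,0,0,0,0],[0,0,0,0,0,0]],
])

```text
time_s: 7.95
position: [0.4899, 0.006, 0.1043]
tcp_rot: [[-0.993, -0.12, 0.0], [-0.12, 0.993, -0.0], [-0.0, -0.0, -1.0]]
force: [0.0, 0.5, 1.4]
opening: 0.18
grasp_force: 30.0
```

```bash
cat >> st.py <<'E'
import sys
if len(sys.argv)>1:
    p=bot.capture("scene"); cv2.imwrite(sys.argv[1],cv2.resize(p['image'][140:300,220:420],(800,600),interpolation=cv2.INTER_CUBIC))
E
python3 st.py pics/c4.png
```

```text
t 7.95 dz mm 11.830093827892657 ang 0.8375829683829374 [0.48990616 0.00604808 0.10433009] [0.03022034 0.51189728 1.43811781] [0.20105161 0.00415945 0.04184775] 29.99569604638964
```

View pics/c4.png

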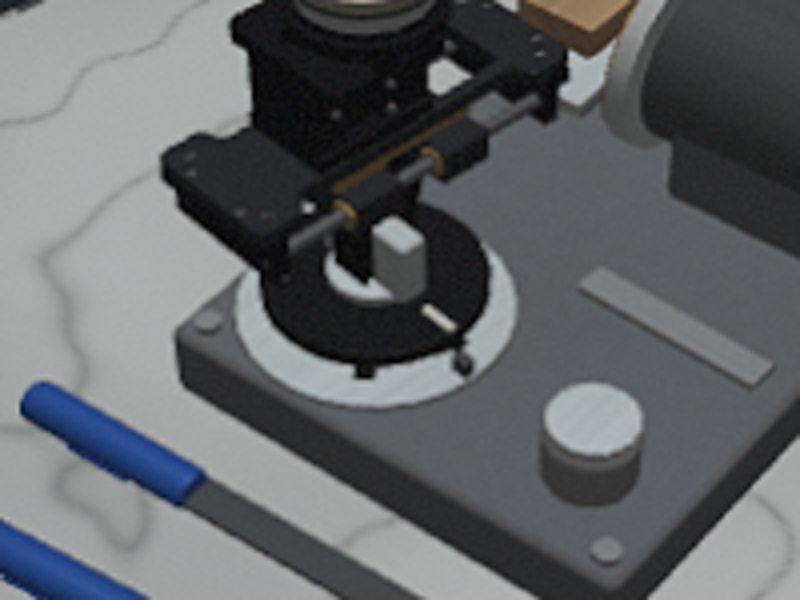

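The pointer at crop (440,318) now lines up with the tab at (462,360). First probe at about 0.89 rad, in gentle 1 mm steps.

play_rows([
  [[0,0,0,0,0,-0.05],[0,0,1.5,0,0,0],[0,0,1,0,0,0],[0,0,0,0,0,0],[0,0,0,0,0,0]],
])

```text
time_s: 8.5
position: [0.4899, 0.006, 0.1015]
tcp_rot: [[-0.985, -0.172, 0.0], [-0.172, 0.985, -0.0], [-0.0, -0.0, -1.0]]
force: [-0.3, 0.7, 3.3]
opening: 0.182
grasp_force: 30.0
```

play_rows([
  [[0,0,1,0,0,0],[0,0,0.5,0,0,0],[0,0,0,0,0,0]],
])

```text
time_s: 8.8
position: [0.4898, 0.006, 0.1003]
tcp_rot: [[-0.985, -0.172, 0.0], [-0.172, 0.985, -0.0], [-0.0, -0.0, -1.0]]
force: [-0.1, 0.7, 6.1]
opening: 0.182
grasp_force: 30.0
```

play_rows([
  [[0,0,0.5,0,0,0],[0,0,0,0,0,0]],
])

```text
time_s: 9.0
position: [0.4898, 0.006, 0.1003]
tcp_rot: [[-0.985, -0.172, 0.0], [-0.172, 0.985, -0.0], [-0.0, -0.0, -1.0]]
force: [-1.3, 1.0, 10.6]
opening: 0.178
grasp_force: 30.0
```

```bash
python3 st.py
```

```text
t 9.0 dz mm 7.758104274884908 ang 0.8897736154888374 [0.48983426 0.00600561 0.1002581 ] [-1.29028621  0.98588153 10.57819117] [ 3.19740124e-01  2.17280489e-01 -4.33862063e-05] 29.99573763459921
```

Landed on the flat ring at z = 0.1003 with a force of 10.6 N, so there's no notch here. I'll repeat lift, turn 0.045, lower.

play_rows([
  [[0,0,-1.5,0,0,0],[0,0,0,0,0,-0.045],[0,0,0,0,0,0],[0,0,1.5,0,0,0],[0,0,0,0,0,0]],
])

```text
time_s: 9.5
position: [0.4897, 0.006, 0.1]
tcp_rot: [[-0.976, -0.216, -0.0], [-0.216, 0.976, -0.0], [0.0, -0.0, -1.0]]
force: [-1.2, 1.6, 7.0]
opening: 0.181
grasp_force: 30.0
```

play_rows([
  [[0,0,0,0,0,0],[0,0,0,0,0,0]],
])

```text
time_s: 9.7
position: [0.4897, 0.006, 0.1001]
tcp_rot: [[-0.976, -0.216, 0.0], [-0.216, 0.976, -0.0], [-0.0, -0.0, -1.0]]
force: [-0.9, 1.0, 7.0]
opening: 0.182
grasp_force: 30.0
```

play_rows([
  [[0,0,0.5,0,0,0],[0,0,0,0,0,0]],
])

```text
time_s: 9.9
position: [0.4898, 0.006, 0.1001]
tcp_rot: [[-0.976, -0.216, 0.0], [-0.216, 0.976, -0.0], [-0.0, -0.0, -1.0]]
force: [-1.8, 1.3, 10.7]
opening: 0.181
grasp_force: 30.0
```

play_rows([
  [[0,0,-1.5,0,0,0],[0,0,0,0,0,-0.045],[0,0,0,0,0,0],[0,0,1.7,0,0,0],[0,0,0,0,0,0]],
])

```text
time_s: 10.4
position: [0.4897, 0.006, 0.0996]
tcp_rot: [[-0.966, -0.259, -0.0], [-0.259, 0.966, -0.0], [0.0, -0.0, -1.0]]
force: [-2.2, 0.6, 9.3]
opening: 0.183
grasp_force: 30.0
```

play_rows([
  [[0,0,0,0,0,0],[0,0,0.5,0,0,0],[0,0,0,0,0,0]],
])

```text
time_s: 10.7
position: [0.4897, 0.006, 0.0995]
tcp_rot: [[-0.966, -0.259, 0.0], [-0.259, 0.966, -0.0], [-0.0, -0.0, -1.0]]
force: [-3.1, 1.0, 13.1]
opening: 0.183
grasp_force: 30.0
```

play_rows([
  [[0,0,-1.8,0,0,0],[0,0,0,0,0,-0.045],[0,0,0,0,0,0],[0,0,1.5,0,0,0],[0,0,0,0,0,0]],
])

```text
time_s: 11.2
position: [0.4899, 0.006, 0.0986]
tcp_rot: [[-0.953, -0.303, 0.0], [-0.303, 0.953, -0.0], [-0.0, -0.0, -1.0]]
force: [0.1, 0.6, 2.3]
opening: 0.181
grasp_force: 30.0
```

play_rows([
  [[0,0,0.4,0,0,0],[0,0,0,0,0,0]],
])

```text
time_s: 11.4
position: [0.4899, 0.0061, 0.0982]
tcp_rot: [[-0.953, -0.303, 0.0], [-0.303, 0.953, -0.0], [-0.0, -0.0, -1.0]]
force: [0.3, 1.3, 3.1]
opening: 0.181
grasp_force: 30.0
```

```bash
python3 st.py
```

```text
t 11.4 dz mm 5.693606298953324 ang 1.0247505680986195 [0.48988962 0.00606229 0.09819361] [0.27229657 1.27549445 3.06223608] [0.2406242  0.00626987 0.00719147] 29.99518984928727
```

The dial is moving down with only about 3 N of resistance, so the notch is at about 1.02 rad. I'll push it gently home.

play_rows([
  [[0,0,1,0,0,0],[0,0,1,0,0,0],[0,0,0,0,0,0]],
])

```text
time_s: 11.7
position: [0.4899, 0.006, 0.0961]
tcp_rot: [[-0.953, -0.303, 0.0], [-0.303, 0.953, -0.0], [-0.0, -0.0, -1.0]]
force: [0.6, 1.1, 2.6]
opening: 0.181
grasp_force: 30.0
```

play_rows([
  [[0,0,1,0,0,0],[0,0,1,0,0,0],[0,0,0,0,0,0]],
])

```text
time_s: 12.0
position: [0.4899, 0.006, 0.0941]
tcp_rot: [[-0.953, -0.303, 0.0], [-0.303, 0.953, 0.0], [-0.0, -0.0, -1.0]]
force: [1.4, 0.9, 2.3]
opening: 0.181
grasp_force: 30.0
```

play_rows([
  [[0,0,0.7,0,0,0],[0,0,0.5,0,0,0],[0,0,0,0,0,0]],
])

```text
time_s: 12.3
position: [0.4899, 0.006, 0.093]
tcp_rot: [[-0.953, -0.303, 0.0], [-0.303, 0.953, -0.0], [-0.0, -0.0, -1.0]]
force: [0.2, 0.4, 2.5]
opening: 0.18
grasp_force: 30.0
```

```bash
python3 st.py
```

```text
t 12.3 dz mm 0.46441573167095573 ang 1.024949731605053 [0.48987305 0.00601802 0.09296442] [0.24211208 0.44986778 2.45016898] [ 0.24854542 -0.04321091  0.04153392] 29.995114146731794
```

play_rows([
  [[0,0,0.5,0,0,0],[0,0,0,0,0,0]],
])

```text
time_s: 12.5
position: [0.4899, 0.006, 0.0925]
tcp_rot: [[-0.953, -0.303, 0.0], [-0.303, 0.953, -0.0], [-0.0, -0.0, -1.0]]
force: [0.2, 1.1, 3.8]
opening: 0.179
grasp_force: 30.0
```

play_rows([
  [[0,0,0.5,0,0,0],[0,0,0,0,0,0]],
])

```text
time_s: 12.7
position: [0.4898, 0.006, 0.0924]
tcp_rot: [[-0.953, -0.303, 0.0], [-0.303, 0.953, -0.0], [-0.0, -0.0, -1.0]]
force: [-0.4, 1.0, 6.6]
opening: 0.18
grasp_force: 30.0
```

play_rows([
  [[0,0,0.4,0,0,0],[0,0,0,0,0,0]],
])

```text
time_s: 12.9
position: [0.4898, 0.006, 0.0923]
tcp_rot: [[-0.953, -0.303, 0.0], [-0.303, 0.953, -0.0], [-0.0, -0.0, -1.0]]
force: [-1.3, 0.6, 10.1]
opening: 0.183
grasp_force: 30.0
```

It has a hard stop at the original home height. One small extra push, then unload and release.

play_rows([
  [[0,0,0.4,0,0,0],[0,0,0,0,0,0],[0,0,0,0,0,0]],
])

```text
time_s: 13.2
position: [0.4898, 0.006, 0.0922]
tcp_rot: [[-0.953, -0.303, 0.0], [-0.303, 0.953, -0.0], [-0.0, -0.0, -1.0]]
force: [-2.3, 1.4, 12.4]
opening: 0.179
grasp_force: 30.0
```

play_rows([
  [[0,0,-0.7,0,0,0],[0,0,0,0,0,0]],
])

```text
time_s: 13.4
position: [0.4898, 0.006, 0.0923]
tcp_rot: [[-0.953, -0.303, 0.0], [-0.303, 0.953, -0.0], [-0.0, -0.0, -1.0]]
force: [-0.5, 0.3, 8.0]
opening: 0.18
grasp_force: 30.0
```

play_rows([
  [[0,0,0,0,0,0],[0,0,0,0,0,0],[0,0,0,0,0,0],[0,0,0,0,0,0],[0,0,0,0,0,0]],
], fingers=0.4)

```text
time_s: 13.9
position: [0.4897, 0.006, 0.0917]
tcp_rot: [[-0.953, -0.303, -0.0], [-0.303, 0.953, 0.0], [0.0, 0.0, -1.0]]
force: [-0.3, -0.5, 0.1]
opening: 0.55
grasp_force: 0.0
```

play_rows([
  [[0,0,-5,0,0,0],[0,0,-20,0,0,0],[0,0,-40,0,0,0],[0,0,-40,0,0,0],[0,0,-40,0,0,0]],
])

```text
time_s: 14.4
position: [0.4894, 0.0062, 0.2386]
tcp_rot: [[-0.953, -0.303, -0.0], [-0.303, 0.953, 0.0], [0.0, 0.0, -1.0]]
force: [0.9, -0.2, 0.4]
opening: 0.703
grasp_force: 0.0
```

play_rows([
  [[40,0,0,0,0,0],[45,0,0,0,0,0],[30,0,0,0,0,0],[0,0,0,0,0,0],[0,0,0,0,0,0]],
])

```text
time_s: 14.9
position: [0.3805, -0.0291, 0.2375]
tcp_rot: [[-0.953, -0.302, 0.002], [-0.302, 0.953, -0.001], [-0.002, -0.001, -1.0]]
force: [-0.6, -0.2, 0.5]
opening: 0.696
grasp_force: 0.0
```

```bash
python3 - <<'E'
from h import *
p=bot.capture("scene"); cv2.imwrite("pics/c5.png",cv2.resize(p['image'][140:300,220:420],(800,600),interpolation=cv2.INTER_CUBIC))
print(bot.read_state()['position'])
E
```

```text
[ 0.38146917 -0.02918957  0.23755363]
```

View pics/c5.png

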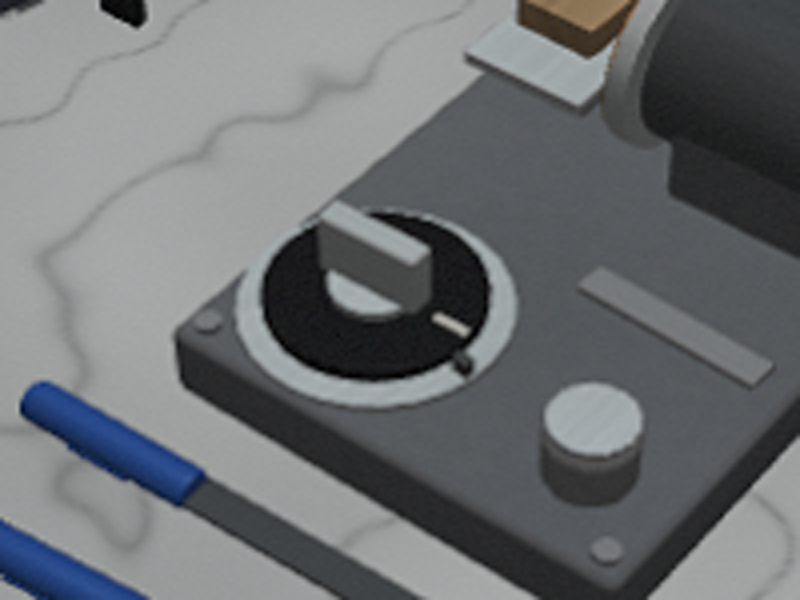

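The picture shows the dial fully down. Its pointer, at crop (450,323), is just counter-clockwise past the tab at (463,362), and everything else is where it was. Handing in.

```bash
python3 -c "
from rig import bot; print(bot.hand_in())"
```

```text
the job is handed in; nothing more can be done
None
```

The dial is set and handed in: I pulled it up, turned it counter-clockwise past the tab, found the notch at about 1.02 rad, pushed it down to its hard stop and let go, with the highest force I read at about 13 N.

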